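Turn a sample carrier over with a lifter

ROBOT

A 6-joint arm with a two-finger parallel gripper is mounted at the origin on a cart in front of the work surface, level with it; the furniture and walls round the work are solid. World frame = base frame: x ahead of the robot, y to its left, z up, the work surface at z = 0. Lengths are in m, angles in rad, forces in N, time in s.
With the tool pointing down it reaches from about 0.4 to 0.825 m from the base axis. Payload 7 kg.
Tool frame: the origin (TCP) lies midway between the tips of the shut fingers; the grasp point (between the pads) lies 19 mm behind it; z points along the fingers, y is the line along which they close (so a half turn about z gives the same grasp; the last joint's range is limited). The gripper opens to 88 mm and grips with 3 to 60 N. Pads are 19 mm wide; open, the fingers measure 130 mm over their backs; the gripper's body (78 mm by 193 mm) begins 47 mm behind the grasp point.
Start: joints at [-0.915, 0.359, 0.012, 0, -1.224, -0.288], TCP at [0.243, -0.63, 0.227] pointing down, gripper open.
Joint ranges: [-3.07, 3.07], [-1.43, 2.12], [-1.02, 1.25], [-3.03, 1.67], [-3.05, -0], [-3.03, 3.03]. Speed limits (rad/s): [2.39, 2.39, 3.01, 3.14, 3.14, 3.14].

INTERFACE

Orientations are given as [roll, pitch, yaw] about the fixed x, y, z axes, in that order (R = Rz(yaw) Ry(pitch) Rx(roll)).
In Python, from station import telemetry, eyes, ticket, recognise, trace gives the robot as it stands. The module is installed in compiled form; this text tells all that it offers.
- The arm moves only by the tool servo_tool, never from a script. Its argument "series" is a list that holds one entry, the list of rows, each a list of 4 numbers: the shift along the tool's x, y, z in mm, then the turn about the tool's z in rad. In form: [[[x, y, z, roll], ...]]. A call has exactly 10 rows; each row shifts and turns the commanded pose from where the row before left it, along the tool's axes as they then stand; what a row does not reach is not made up. A row lasts 1/12 s, in which the tool goes at most 41.7 mm and 7.16 degrees, less where a joint would pass 70% of its speed; a pose out of reach is approached as far as the arm can. A call is refused whole if a number of a shift passes 41.7 or a number of a turn 0.125, either way. A call with a gripper value outside its range is refused whole. "claw" is the gripper's target within -1 to 1 (shut at 1, half-way at 0, fully open at -1), set as the call begins (left out, the last holds). The fingers move at their own pace and stop on an object; "grip_force" is the grip in N (left out, the last holds). Time passes only in rows, so rows that do not move let the fingers close, or fill a call up. It gives the time, the measured TCP pose, the force, the opening and the grip force at its end, in the units of the state.
- telemetry.get_state(): the state, without advancing time (a new reading comes with each control period).
- eyes.grab_frame(name): name is "side" or "top" or "wrist"; returns the picture (420x560x3 uint8, red, green, blue); there is no depth.
- eyes.calibration(name): a dict with "mtx" (3x3 intrinsics, pixels), "rvec" (rotation vector, rad) and "tvec" (3), from world to camera coordinates, as OpenCV has them. Camera axes: x right, y down, z forward; pixel columns grow to the right and rows downward; lengths in m; the calibration is good to about 2 mm. A picture is of the moment at which its call begins: read the wrist's pose just before it. calibration takes no time and is no camera call; for the wrist camera it gives the pose at the moment of the call.
- ticket.job_done(): hands the job in; it is judged then, once.
Trained networks look in the newest picture that a camera, given by its name, has taken for a name from the list of things; names that differ only in an ending like _2 or _b are one class to them, and where a whole thing is asked for, a point or a joint stands for the part that bears it (a point fixed in the world has none). Each returns a list of dicts, best first, with "conf" (0 to 1); they miss things now and then, are a little off and sometimes report something else, mostly with a low value. They report only what shows in the picture. A call takes as long as a camera call. They do not tell look-alikes from the thing itself.
- recognise(camera, name): "position" ([x, y, z] in m, in world coordinates, good to about 4 mm: the middle of the surface that is visible of it).
- trace(camera, name): "mask" (420x560 bool, what is visible of it).
The state is a dict: "t": time; "q": joint angles; "qd": joint speeds; "joint_efforts": joint torques, N m; "eef_pos": TCP position; "ee_rot": TCP orientation; "force": force on the tool from outside, world axes, zero at the start; "moment": the same for the moment, N m; "width": finger opening in m; "gripper_force": force on a finger pad.
Only numpy, scipy, OpenCV 4.12 (cv2) and the standard library are available. Lean on these libraries where they do the work, as an engineer would, in place of code of your own. Each camera call takes 0.05 s, during which the arm holds its last target. There are 200 camera calls.

TASK

Pick up the steel lifter by its upright grip, slide its blade under the ledge of the sample carrier that lies face down in the lower bay of the grey turning block, and lever the carrier up and over the step so that it lies blue face up in the upper bay; then push it with the blade fully home, square against the back stop, and lay the lifter flat on the bench clear of the block. Work gently: the blade must never be pressed or jammed against the block or the carrier with more than about 15 N, and the fingers must not touch the carrier. Leave everything else where it is.

Things in the scene. Friction and masses are not known exactly. Their poses are not given: they have to be found in the camera images.
- turning_block: grey plastic block fixed to the bench, 180 x 100 mm. Origin on the bench under its step; x points from lower to upper bay, z up. Lower bay: floor 8 mm over the bench, from its open end x=-100 mm to the upright step, 5 mm high, at x=0. Upper bay: white floor 13 mm over the bench, up to the back stop. Side guides: inner faces at y=+-44 mm, x=-48 to 66 mm, tops 18 mm over the bench
- step_foot (a point): middle of the foot of the step, on the lower bay's floor (block frame 0, 0, 8 mm); axes as the block's
- back_stop (a point): middle of the foot of the back stop's upright face, on the upper bay's floor (block frame 66, 0, 13 mm); axes as the block's. The stop's top is 23 mm over the bench
- carrier: flat sample carrier 60 (x) x 80 (y) x 8 mm, about 90 g, loose: one face plain aluminium, the other blue with six white spots. Starts blue face down in the lower bay, x towards the step, far edge 0 to 6 mm off it. Origin: centre of the blue face; z points out of the plain face. Levered up, its far edge slides back from the step by up to 8 mm; some 10 degrees past upright it falls over by itself
- ledge_edge (a point): middle of the ledge's edge (carrier frame -30, 0, 4 mm); axes as the carrier's. The ledge runs along the whole -x side: from x=-30 to -18 mm the carrier is only 4 mm thick (z=4 to 8), so at the start a slot 4 mm high and 12 mm deep is open under it, ending at an upright shoulder at x=-18 mm
- lifter: hand lifter, loose, about 130 g: flat steel blade 2 mm thick, 34 mm wide, pointing along x, with an upright black grip 40 (x) x 16 (y) mm, z=8 to 55 mm, over the origin (collar x=-22 to 38 mm, 24 mm wide, z=2 to 8 mm, brass screw on it at x=30). Origin on the blade's underside; z up along the grip. The blade is clamped at a length set by hand and not measured: its tip lies at x=80 to 100 mm
- petri_dish: clear petri dish part, 55 mm across, 14 high; bystander, origin at the centre of its underside
- eraser: blue and white eraser 21x44x12 mm; bystander, origin at the centre of its underside
- sharpener: small metal pencil sharpener 15x25x13 mm; bystander, origin at the centre of its underside
- matchbox: yellow matchbox 36x54x15 mm; bystander, origin at the centre of its underside
Mind the look-alikes: they are no part of the job. What is meant by the carrier is not yellow, and is the smaller of those in its own colour.

How it is judged:
On the way, in this order (a step that is already met when the one before it is completed fails the run):
1. the carrier is levered up, tilted by 30 to 75 degrees, resting on the lifter (angle between carrier's own z axis and vertical between 0.52 and 1.31 rad and contact force between lifter and carrier above 0.05 N), for 0.1 s.
2. the carrier has been turned over, blue face up, onto the upper bay (angle between carrier's own z axis and vertical above 3 rad and x of carrier in the frame of step_foot above 0.015 m), for 0.1 s.
At the end, for the whole second after the job is handed in: The carrier lies blue face up, flat (within 3 degrees) on the upper bay's floor, its ledge edge within 3 mm of the back stop and square to it within 3 degrees, at rest; the lifter lies flat on the bench (within 3 degrees, underside less than 4 mm up), at rest, touching neither block nor carrier (angle between carrier's own z axis and vertical above 3.09 rad and x of ledge_edge in the frame of back_stop above -0.003 m and z of carrier in the frame of back_stop between 0.006 and 0.0105 m and angle between the x axis of carrier and the x axis of turning_block, either way round below 0.05 rad and linear speed of each of carrier, lifter below 0.01 m/s and height (world z) of lifter below 0.004 m and angle between lifter's own z axis and vertical below 0.05 rad and contact force between lifter and turning_block below 0.01 N and contact force between lifter and carrier below 0.01 N).
It fails at once if the fingers or arm touch the carrier (contact force between any of the fingers, the arm and carrier above 0.3 N).
It fails at once if the lifter is pressed on the turning block with more than 15 N (contact force between lifter and turning_block above 15 N).
It fails at once if the lifter is pressed on the carrier with more than 15 N (contact force between lifter and carrier above 15 N).
It fails at once if a bystander is moved by more than 15 mm (distance of any of petri_dish, eraser, sharpener, matchbox from where it was at the start of the episode above 0.015 m).
It also fails if it takes over 61 s, if anything falls off the work surface, if the arm or the gripper's body presses on something with over 40 N, if the wrist force passes 120 N, or if a joint passes its speed limit or range.

## Working session

There is one attempt and no reset: what is moved stays moved. The work goes in short steps, Python scripts to look and compute and a tool call to move; the robot and the scene stay as the last step left them, time stands still between calls to the robot, and variables do not carry over. Pictures are saved under pics/ and viewed, at most 13 in all, crops included, and the job is handed in when it is done.

Besides the shell and the picture viewer there is one more tool, called after "Emit:" as name([rows], argument=value, ...), one row to a line, values as JSON. servo_tool: Moves the arm, as the interface text tells. Its arguments: {"type":"object","properties":{"series":{"type":"array"},"claw":{"type":"number"},"grip_force":{"type":"number"}},"required":["series"]}

```bash
mkdir -p pics; ls; cat > h.py <<'E'
import numpy as np, cv2
from station import telemetry, eyes, ticket, recognise, trace
def cal(n):
    c=eyes.calibration(n); return np.array(c["mtx"],float),np.array(c["rvec"],float),np.array(c["tvec"],float).reshape(3)
def ray(n,uv,c=None):
    K,r,t=c or cal(n); R=cv2.Rodrigues(r)[0]; d=R.T@np.linalg.solve(K,[uv[0],uv[1],1.]); return -R.T@t,d
def onz(n,uv,z,c=None):
    o,d=ray(n,uv,c); return o+d*(z-o[2])/d[2]
def proj(n,P,c=None):
    K,r,t=c or cal(n); return cv2.projectPoints(np.array(P,float).reshape(-1,3),r,t,K,None)[0].reshape(-1,2)
def save(im,f): cv2.imwrite("pics/"+f,cv2.cvtColor(im,cv2.COLOR_RGB2BGR))
E
python3 - <<'E'
from h import *
s=telemetry.get_state(); print(s)
for n in("top","side"):
    im=eyes.grab_frame(n); save(im,n+"0.png")
    for o in("carrier","lifter","turning_block","petri_dish","eraser","sharpener","matchbox"):
        for d in recognise(n,o)[:3]: print(n,o,np.round(d["position"],3),round(d["conf"],2),proj(n,[d["position"]]).round())
E
```

```text
pics
{'t': 0.0, 'q': array([-9.14873176e-01,  3.59371950e-01,  1.10729065e-02, -3.42939134e-04,
       -1.22406773e+00, -2.88113783e-01]), 'qd': array([-7.64198191e-05, -1.03319740e-03, -9.36402648e-04,  5.10677118e-04,
        1.90106675e-03, -2.09482971e-03]), 'joint_efforts': array([ 3.63186173e-04, -5.82717276e+01,  2.93063056e+01,  6.99750915e+00,
        7.07254512e-03, -1.53140181e-04]), 'eef_pos': array([ 0.24252755, -0.62941986,  0.22563974]), 'ee_rot': array([ 3.13999533e+00, -1.37177921e-04, -2.77389997e+00]), 'force': array([ 0.24190166, -0.06634826,  0.98892453]), 'moment': array([ 0.00873886, -0.0421715 ,  0.03876676]), 'gripper_force': 0.0, 'width': 0.08764254618605835}
top carrier [0.499 0.156 0.018] 0.83 [[310. 246.]]
top carrier [0.595 0.373 0.013] 0.75 [[217. 204.]]
top carrier [0.403 0.35  0.009] 0.62 [[225. 288.]]
top lifter [ 0.478 -0.068  0.001] 0.63 [[407. 255.]]
top turning_block [0.504 0.2   0.012] 0.9 [[291. 243.]]
top petri_dish [ 0.696 -0.007  0.   ] 0.81 [[379. 163.]]
top eraser [0.536 0.516 0.009] 0.72 [[155. 229.]]
top matchbox [0.69  0.165 0.014] 0.71 [[306. 164.]]
side carrier [0.397 0.358 0.013] 0.89 [[322. 268.]]
side carrier [0.493 0.158 0.014] 0.87 [[312. 219.]]
side carrier [0.59  0.383 0.013] 0.58 [[219. 251.]]
side lifter [ 0.463 -0.083  0.017] 0.64 [[356. 190.]]
side turning_block [0.5   0.224 0.012] 0.62 [[298. 229.]]
side petri_dish [ 0.692 -0.001  0.01 ] 0.71 [[267. 189.]]
side petri_dish [0.501 0.158 0.014] 0.47 [[309. 218.]]
side eraser [0.529 0.518 0.011] 0.74 [[202. 297.]]
side eraser [0.693 0.001 0.011] 0.25 [[266. 188.]]
side sharpener [ 0.695 -0.001  0.01 ] 0.74 [[266. 189.]]
side sharpener [0.561 0.491 0.013] 0.54 [[196. 282.]]
side matchbox [0.69  0.17  0.016] 0.75 [[235. 206.]]
```

```bash
python3 - <<'E'
import cv2
a=cv2.imread("pics/top0.png")[120:330,110:470]; b=cv2.imread("pics/side0.png")[140:340,150:450]
cv2.imwrite("pics/a.png",cv2.resize(a,None,fx=2.2,fy=2.2,interpolation=2));cv2.imwrite("pics/b.png",cv2.resize(b,None,fx=2.6,fy=2.6,interpolation=2))
E
```

```text
(no output)
```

View pics/a.png

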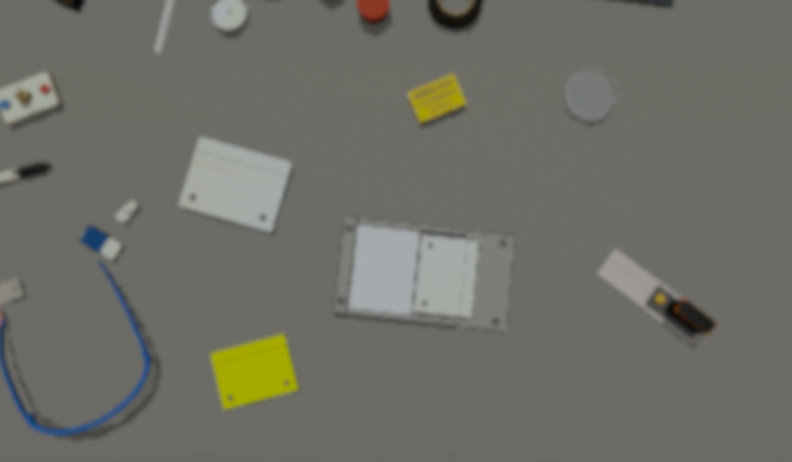

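View pics/b.png

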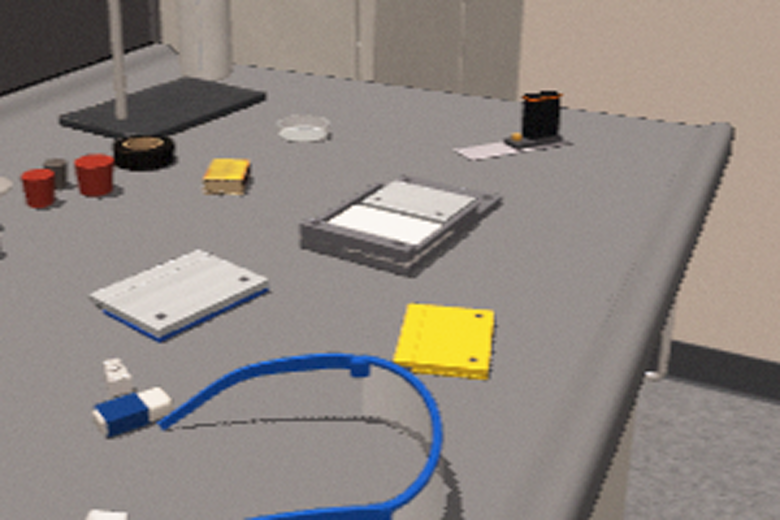

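The top view shows three candidate carriers:
- The white one in the block's lower bay (310,246).
- A larger plain one at (217,204), with blue showing underneath in the side view.
- A yellow one at (225,288).

The one meant is in the block, because it is not yellow, is smaller than the loose one, and lies in the lower bay. The lower bay is the right-hand side (−y), so the block's x axis points roughly along world +y. The lifter's grip is near (424,264) and its blade tip near (388,238).

```bash
python3 - <<'E'
from h import *
f=lambda u,v:(u/2.2+110,v/2.2+120)
tip=onz("top",f(607,262),.002);rear=onz("top",f(698,338),.002);g=onz("top",f(691,318),.055)
print(tip,rear,g,np.arctan2(*(tip-rear)[[1,0]]))
# block corners (top ~.018)
for p in[(349,218),(513,236),(505,328),(335,314)]: print(onz("top",f(*p),.015))
s=telemetry.get_state();K,r,t=cal("wrist");R=cv2.Rodrigues(r)[0]
y=s["ee_rot"][2];T=np.array([[np.cos(y),np.sin(y),0],[np.sin(y),-np.cos(y),0],[0,0,-1]])
print("cam in tool",T.T@(-R.T@t-s["eef_pos"]),"axes\n",T.T@R.T,K)
E
```

```text
[ 0.5155308 -0.0199093  0.002    ] [ 0.43708162 -0.1124658   0.002     ] [ 0.45789026 -0.08950207  0.055     ] 0.8677080370322647
[0.55939709 0.25125934 0.015     ]
[0.54134711 0.07995129 0.015     ]
[0.44623019 0.08902628 0.015     ]
[0.45940224 0.26458171 0.015     ]
cam in tool [ 0.06532799 -0.00026452 -0.15940129] axes
 [[-1.10637731e-04 -9.69550903e-01 -2.44889840e-01]
 [ 9.99999993e-01 -1.15181613e-04  4.23335795e-06]
 [-3.23112627e-05 -2.44889838e-01  9.69550909e-01]] [[306.70786977   0.         278.78512858]
 [  0.         306.70786977 203.9600691 ]
 [  0.           0.           1.        ]]
```

```bash
cat >> h.py <<'E'
def plan(x,y,z,yaw,n=10,turn_n=None):
    "print n equal world steps as tool rows; turn spread over first turn_n rows"
    s=telemetry.get_state(); p=s["eef_pos"]; w=s["ee_rot"][2]
    turn_n=turn_n or n; dw=(yaw-w+np.pi)%(2*np.pi)-np.pi; d=(np.array([x,y,z])-p)/n*1000; rows=[]
    for i in range(n):
        tx=d[0]*np.cos(w)+d[1]*np.sin(w); ty=d[0]*np.sin(w)-d[1]*np.cos(w)
        tr=-dw/turn_n if i<turn_n else 0
        rows.append([round(float(v),1) for v in(tx,ty,-d[2])]+[round(float(tr),3)]); w-=tr
    for k in range(0,n,10): print([rows[k:k+10]])
E
python3 - <<'E'
from h import *
plan(.48,-.06,.14,.868-np.pi,20)
E
```

```text
[[[-21.3, 22.3, 4.3, -0.025], [-21.9, 21.8, 4.3, -0.025], [-22.4, 21.2, 4.3, -0.025], [-22.9, 20.7, 4.3, -0.025], [-23.4, 20.1, 4.3, -0.025], [-23.9, 19.5, 4.3, -0.025], [-24.4, 18.9, 4.3, -0.025], [-24.9, 18.3, 4.3, -0.025], [-25.3, 17.6, 4.3, -0.025], [-25.8, 17.0, 4.3, -0.025]]]
[[[-26.2, 16.4, 4.3, -0.025], [-26.6, 15.7, 4.3, -0.025], [-27.0, 15.0, 4.3, -0.025], [-27.3, 14.3, 4.3, -0.025], [-27.7, 13.7, 4.3, -0.025], [-28.0, 13.0, 4.3, -0.025], [-28.3, 12.3, 4.3, -0.025], [-28.6, 11.5, 4.3, -0.025], [-28.9, 10.8, 4.3, -0.025], [-29.2, 10.1, 4.3, -0.025]]]
```

Emit:
servo_tool([
  [[-21.3,22.3,4,-0.025],[-21.9,21.8,4,-0.025],[-22.4,21.2,4,-0.025],[-22.9,20.7,4,-0.025],[-23.4,20.1,4,-0.025],[-23.9,19.5,4,-0.025],[-24.4,18.9,4,-0.025],[-24.9,18.3,4,-0.025],[-25.3,17.6,4,-0.025],[-25.8,17.0,4,-0.025]],
], claw=-1)

```text
t: 1.63
eef_pos: [0.3616, -0.3436, 0.1866]
ee_rot: [-3.141, 0.0, -2.523]
force: [1.1, 0.0, -0.2]
width: 0.0876
gripper_force: 0.0
```

Emit:
servo_tool([
  [[-26.2,16.4,4,-0.025],[-26.6,15.7,4,-0.025],[-27.0,15.0,4,-0.025],[-27.3,14.3,4,-0.025],[-27.7,13.7,4,-0.025],[-28.0,13.0,4,-0.025],[-28.3,12.3,4,-0.025],[-28.6,11.5,4,-0.025],[-28.9,10.8,4,-0.025],[-29.2,10.1,4,-0.025]],
])

```text
t: 2.47
eef_pos: [0.4804, -0.0583, 0.1468]
ee_rot: [-3.141, 0.001, -2.272]
force: [1.0, -0.7, 0.2]
width: 0.0876
gripper_force: 0.0
```

```bash
python3 - <<'E'
from h import *
s=telemetry.get_state();print(s["t"],s["eef_pos"],s["ee_rot"])
np.save("w1.npy",np.array(cal("wrist"),dtype=object),allow_pickle=True)
im=eyes.grab_frame("wrist");save(im,"w1.png")
for d in recognise("wrist","lifter"): print(d)
m=trace("wrist","lifter"); 
if m: np.save("m1.npy",m[0]["mask"]);print(m[0]["conf"],m[0]["mask"].sum())
cv2.imwrite("pics/w1b.png",cv2.resize(cv2.imread("pics/w1.png"),None,fx=1.42,fy=1.42,interpolation=2))
E
```

```text
2.4667 [ 0.48040773 -0.05834994  0.14676481] [-3.14100940e+00  7.09423145e-04 -2.27233012e+00]Traceback (most recent call last):
  File "<stdin>", line 3, in <module>
ValueError: could not broadcast input array from shape (3,3) into shape (3,)
```

```bash
cat >> h.py <<'E'
import pickle
def wsnap(name,fx=1.42,q=()):
    c=cal("wrist"); pickle.dump(c,open(name+".pkl","wb")); im=eyes.grab_frame("wrist"); save(im,name+"_raw.png")
    save(cv2.resize(im,None,fx=fx,fy=fx,interpolation=2),name+".png"); return c,im
E
python3 - <<'E'
from h import *
wsnap("w1")
for d in recognise("wrist","lifter"): print(d)
E
```

```text
{'position': [0.476, -0.0718, 0.0018], 'conf': 0.67}
```

View pics/w1.png

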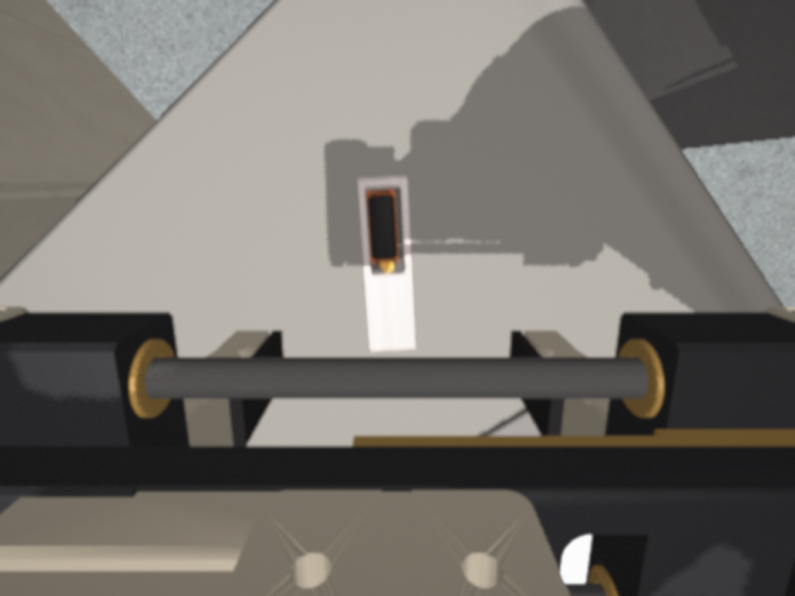

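The wrist picture shows the lifter whole. In display pixels the blade rear is at (358–407,179), the tip at (370–415,350), and the grip top at about (368–397,190–262).

```bash
python3 - <<'E'
from h import *
c=pickle.load(open("w1.pkl","rb")); im=cv2.imread("pics/w1_raw.png")
f=1.42
def e(n,p,z): 
    P=onz("wrist",(p[0]/f,p[1]/f),z,c); print(n,P.round(4)); return P
a,b,d,g=[e("blade",p,.002) for p in[(370,350),(415,349),(358,179),(407,178)]]
tip=(a+b)/2; rear=(d+g)/2; print("tip",tip,"yaw",np.arctan2(*(tip-rear)[[1,0]]),"len",np.linalg.norm(tip-rear),"w",np.linalg.norm(a-b))
G=[e("grip",p,.055) for p in[(368,190),(395,190),(370,262),(397,262)]]; gm=sum(G)/4; print(gm, np.linalg.norm(G[0]-G[2]),np.linalg.norm(G[0]-G[1]),"tip dist",np.linalg.norm((tip-gm)[:2]))
# blade edges, tip: intensity profile rows/cols around
gray=cv2.cvtColor(im,cv2.COLOR_BGR2GRAY)
print("tip col",gray[236:254,276]); print("r215",gray[215,252:296]); print("r235",gray[235,252:300]); print("rear col", gray[120:134,268])
E
```

```text
blade [ 0.5329 -0.0268  0.002 ]
blade [ 0.5067 -0.0057  0.002 ]
blade [ 0.4578 -0.1254  0.002 ]
blade [ 0.4321 -0.1045  0.002 ]
tip [ 0.51980247 -0.01626337  0.002     ] yaw 0.9219400233535634 len 0.12383491476786036 w 0.033596661218263095
grip [ 0.4541 -0.1143  0.055 ]
grip [ 0.4425 -0.1045  0.055 ]
grip [ 0.4802 -0.0826  0.055 ]
grip [ 0.4682 -0.0724  0.055 ]
[ 0.46125079 -0.09346437  0.055     ] 0.04110334016043362 0.015180589648585164 tip dist 0.09689321868762041
tip col [248 247 247 247 247 247 247 246 242 234 221 201 187 181 168 134  88  59]
r215 [182 182 182 182 183 200 229 245 248 250 250 251 250 251 250 250 248 248
 247 248 248 248 249 249 250 250 249 249 248 248 249 249 249 248 248 248
 247 244 234 208 184 181 181 182]
r235 [182 181 183 182 182 183 192 218 238 246 248 249 250 250 250 249 249 247
 247 246 246 246 246 247 248 248 249 249 248 247 247 247 247 248 247 247
 247 246 242 231 207 185 182 182 182 182 182 182]
rear col [119 119 120 126 135 149 162 172 176 172 161 146 127 103]
```

```bash
python3 - <<'E'
from h import *
plan(.4612,-.0935,.03,.922-np.pi,10)
E
```

```text
[[[4.1, -0.8, 11.6, -0.005], [4.1, -0.8, 11.6, -0.005], [4.1, -0.8, 11.6, -0.005], [4.1, -0.7, 11.6, -0.005], [4.1, -0.7, 11.6, -0.005], [4.1, -0.7, 11.6, -0.005], [4.1, -0.7, 11.6, -0.005], [4.1, -0.7, 11.6, -0.005], [4.1, -0.6, 11.6, -0.005], [4.1, -0.6, 11.6, -0.005]]]
```

Emit:
servo_tool([
  [[4.1,-0.7,12,-0.005],[4.1,-0.7,12,-0.005],[4.1,-0.7,12,-0.005],[4.1,-0.7,12,-0.005],[4.1,-0.7,12,-0.005],[4.1,-0.7,12,-0.005],[4.1,-0.7,12,-0.005],[4.1,-0.7,12,-0.005],[4.1,-0.7,12,-0.005],[4.1,-0.7,12,-0.005]],
])

```text
t: 3.4
eef_pos: [0.4596, -0.0967, 0.0263]
ee_rot: [-3.141, 0.0, -2.224]
force: [0.6, 0.6, 0.4]
width: 0.0877
gripper_force: 0.0
```

```bash
python3 - <<'E'
from h import *
plan(.4612,-.0935,.018,.922-np.pi,1)
E
```

```text
[[[-3.5, 0.6, 8.3, -0.004]]]
```

Emit:
servo_tool([
  [[-1.7,0.3,4,-0.002],[-1.7,0.3,4,-0.002],[0,0,0,0],[0,0,0,0],[0,0,0,0],[0,0,0,0],[0,0,0,0],[0,0,0,0],[0,0,0,0],[0,0,0,0]],
])

```text
t: 4.23
eef_pos: [0.4612, -0.0931, 0.0187]
ee_rot: [-3.141, 0.0, -2.22]
force: [0.1, 0.4, -0.1]
width: 0.0879
gripper_force: 0.0
```

Emit:
servo_tool([
  [[0,0,0,0],[0,0,0,0],[0,0,0,0],[0,0,0,0],[0,0,0,0],[0,0,0,0],[0,0,0,0],[0,0,0,0],[0,0,0,0],[0,0,0,0]],
], claw=1, grip_force=45)

```text
t: 5.07
eef_pos: [0.4612, -0.0931, 0.0186]
ee_rot: [-3.142, -0.0, -2.22]
force: [-0.3, 0.1, -0.7]
width: 0.0266
gripper_force: 0.0
```

```bash
python3 - <<'E'
from h import *
s=telemetry.get_state();print(s["t"],s["eef_pos"],s["ee_rot"],s["width"],s["gripper_force"],s["force"],s["moment"])
E
```

```text
5.0667 [ 0.46117172 -0.09313347  0.01856186] [-3.14158576e+00 -3.83695061e-06 -2.21980132e+00] 0.02662293789471236 0.0 [-0.33497399  0.09860862 -0.69118523] [0.05063477 0.02133845 0.02118662]
```

Emit:
servo_tool([
  [[0,0,0,0],[0,0,0,0],[0,0,0,0],[0,0,0,0],[0,0,0,0],[0,0,-3,0],[0,0,-6,0],[0,0,-10,0],[0,0,-15,0],[0,0,-20,0]],
])

```text
t: 5.9
eef_pos: [0.4601, -0.0933, 0.0726]
ee_rot: [3.14, -0.002, -2.22]
force: [0.4, -0.3, -0.5]
width: 0.0158
gripper_force: 45.0
```

```bash
python3 - <<'E'
from h import *
s=telemetry.get_state();print(s["gripper_force"],s["width"],s["force"])
plan(.511,.271,.17,1.48-np.pi,20)
E
```

```text
44.9887615442276 0.015828360227868644 [ 0.4218266  -0.29817697 -0.52869842]
[[[-16.0, 9.0, -4.9, -0.028], [-16.3, 8.5, -4.9, -0.028], [-16.5, 8.1, -4.9, -0.028], [-16.7, 7.6, -4.9, -0.028], [-16.9, 7.1, -4.9, -0.028], [-17.1, 6.7, -4.9, -0.028], [-17.3, 6.2, -4.9, -0.028], [-17.5, 5.7, -4.9, -0.028], [-17.6, 5.2, -4.9, -0.028], [-17.8, 4.7, -4.9, -0.028]]]
[[[-17.9, 4.2, -4.9, -0.028], [-18.0, 3.7, -4.9, -0.028], [-18.1, 3.2, -4.9, -0.028], [-18.2, 2.7, -4.9, -0.028], [-18.3, 2.2, -4.9, -0.028], [-18.3, 1.7, -4.9, -0.028], [-18.4, 1.2, -4.9, -0.028], [-18.4, 0.7, -4.9, -0.028], [-18.4, 0.1, -4.9, -0.028], [-18.4, -0.4, -4.9, -0.028]]]
```

Emit:
servo_tool([
  [[-16.0,9.0,-5,-0.028],[-16.3,8.5,-5,-0.028],[-16.5,8.1,-5,-0.028],[-16.7,7.6,-5,-0.028],[-16.9,7.1,-5,-0.028],[-17.1,6.7,-5,-0.028],[-17.3,6.2,-5,-0.028],[-17.5,5.7,-5,-0.028],[-17.6,5.2,-5,-0.028],[-17.8,4.7,-5,-0.028]],
])

```text
t: 6.73
eef_pos: [0.4862, 0.0897, 0.1233]
ee_rot: [3.142, 0.0, -1.938]
force: [0.4, -0.2, -1.2]
width: 0.0157
gripper_force: 45.0
```

Emit:
servo_tool([
  [[-17.9,4.2,-5,-0.028],[-18.0,3.7,-5,-0.028],[-18.1,3.2,-5,-0.028],[-18.2,2.7,-5,-0.028],[-18.3,2.2,-5,-0.028],[-18.3,1.7,-5,-0.028],[-18.4,1.2,-5,-0.028],[-18.4,0.7,-5,-0.028],[-18.4,0.1,0,-0.028],[-18.4,0,0,-0.028]],
])

```text
t: 7.57
eef_pos: [0.5114, 0.2726, 0.1629]
ee_rot: [-3.141, 0.001, -1.658]
force: [-0.4, -0.7, -1.4]
width: 0.0157
gripper_force: 45.0
```

```bash
python3 - <<'E'
from h import *
s=telemetry.get_state();print(s["t"],s["eef_pos"],s["ee_rot"])
wsnap("w2")
for o in("carrier","turning_block"):
  for d in recognise("wrist",o): print(o,d)
E
```

```text
7.5667 [0.51136207 0.27258689 0.162931  ] [-3.14134404e+00  5.08997282e-04 -1.65774929e+00]
carrier {'position': [0.5039, 0.1503, 0.0134], 'conf': 0.88}
carrier {'position': [0.3934, 0.3075, 0.005], 'conf': 0.69}
turning_block {'position': [0.504, 0.2022, 0.0094], 'conf': 0.56}
```

View pics/w2.png

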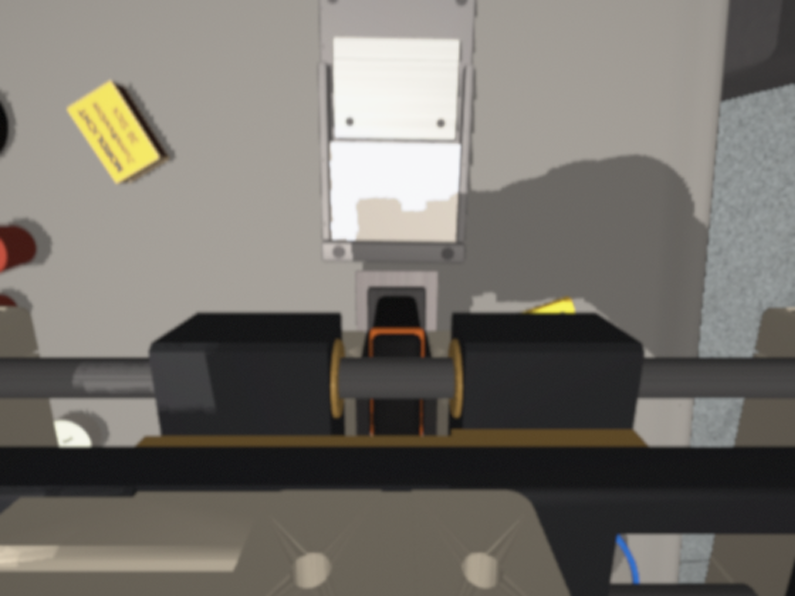

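The picture shows the carrier in the lower bay, with its ledge edge at display row 38 (columns 333–459) and its far edge near row 138. The step is at row 141. The white floor's end at the back stop is at row 241 (columns 329–459).

```bash
python3 - <<'E'
from h import *
c=pickle.load(open("w2.pkl","rb")); im=cv2.imread("pics/w2_raw.png"); g=cv2.cvtColor(im,cv2.COLOR_BGR2GRAY).astype(float)
f=1.42
def edge(a,b,ax):  # strongest gradient sub-px along ax in [a,b) given profile
    d=np.abs(np.gradient(cv2.GaussianBlur(ax.reshape(1,-1),(5,1),0).ravel()))[a:b]; k=d.argmax(); lo,hi=max(k-2,0),min(k+3,len(d)); return a+(d[lo:hi]*np.arange(lo,hi)).sum()/d[lo:hi].sum()
def rowedge(us,a,b,z): # horizontal-ish edge
    P=np.array([onz("w",(u,edge(a,b,g[:,u])),z,c) for u in us]); return P
def line(n,P):
    m=P.mean(0); k=np.polyfit(P[:,0],P[:,1],1)[0]; print(n,m.round(4),"normal yaw",round(float(np.arctan(k)+np.pi/2),4),"scatter",np.std(P[:,1]-np.polyval(np.polyfit(P[:,0],P[:,1],1),P[:,0])).round(5)); return m
us=range(240,320,5)
print(g[20:34,280]); print(g[88:108,280]);print(g[160:180,240])
l=line("ledge",rowedge(us,22,32,.016)); s=line("step",rowedge(us,94,106,.013)); b=line("stop",rowedge([236,238,240,242,244,246,318,320],163,176,.013))
# sides of carrier
L=[];R=[]
for v in range(32,90,6):
    pl=edge(226,242,g[v]);pr=edge(316,330,g[v]); L.append(onz("w",(pl,v),.016,c));R.append(onz("w",(pr,v),.016,c))
L,R=np.array(L),np.array(R)
for n,P in(("L",L),("R",R)):
    print(n,P.mean(0).round(4),"yaw",np.pi/2-np.arctan(np.polyfit(P[:,1],P[:,0],1)[0]))
print("width",np.linalg.norm(L.mean(0)-R.mean(0)))
print("ledge-step",np.linalg.norm(l-s),"step-stop",np.linalg.norm(s-b))
# check with top
t=cv2.imread("pics/top0.png"); 
for n,P in(("ledge",l),("step",s),("stop",b)): print(n,proj("top",[P]))
gt=cv2.cvtColor(t,cv2.COLOR_BGR2GRAY)
print(gt[246,285:340])
gs=gt[:,:]
print("block open end u",gt[240,330:350], gt[240,262:275])
E
```

```text
[164. 165. 164. 165. 167. 173. 189. 213. 228. 235. 239. 239. 239. 239.]
[244. 245. 245. 246. 247. 247. 246. 243. 232. 208. 179. 182. 211. 233.
 243. 246. 247. 247. 247. 247.]
[248. 248. 247. 248. 248. 247. 243. 232. 198. 152. 135. 151. 164. 158.
 142. 127. 121. 120. 121. 125.]
ledge [0.4996 0.1203 0.016 ] normal yaw 1.4668 scatter 9e-05
step [0.5049 0.181  0.013 ] normal yaw 1.429 scatter 0.0016
stop [0.528  0.2466 0.013 ] normal yaw 1.4615 scatter 0.00019
L [0.5416 0.1439 0.016 ] yaw 1.4588452346068062
R [0.4614 0.1509 0.016 ] yaw 1.4750385402500918
width 0.08052389945578207
ledge-step 0.06092482351712743 step-stop 0.06959755885329096
ledge [[325.64781052 245.41146196]]
step [[299.05452046 242.97063606]]
stop [[270.54181665 232.77709651]]
[169 169 169 169 169 169 170 169 169 169 169 168 158 137 135 153 165 168
 168 168 168 168 168 168 168 168 169 168 168 169 168 169 169 168 165 163
 164 167 168 166 156 141 129 125 124 124 124 124 123 124 123 123 123 124
 124]
block open end u [124 124 124 124 124 124 124 123 124 124 123 118 108 104 106 107 108 107
 108 108] [104 104 113 122 125 125 121 116 130 154 166 169 169]
```

```bash
python3 - <<'E'
from h import *
plan(.4867,.0073,.06,1.465-np.pi,10)
E
```

```text
[[[26.6, 0.1, 10.2, 0.002], [26.6, 0.1, 10.2, 0.002], [26.6, 0.0, 10.2, 0.002], [26.6, -0.0, 10.2, 0.002], [26.6, -0.1, 10.2, 0.002], [26.6, -0.1, 10.2, 0.002], [26.6, -0.2, 10.2, 0.002], [26.6, -0.2, 10.2, 0.002], [26.6, -0.3, 10.2, 0.002], [26.6, -0.3, 10.2, 0.002]]]
```

Emit:
servo_tool([
  [[29,0,10,0.002],[29,0,10,0.002],[29,0,10,0.002],[29,0,10,0.002],[29,0,10,0.002],[29,-0.2,10,0.002],[29,-0.2,10,0.002],[29,-0.2,10,0.002],[29,-0.2,10,0.002],[5,0,10,0.002]],
])

```text
t: 8.55
eef_pos: [0.4843, 0.0028, 0.0618]
ee_rot: [3.14, -0.001, -1.683]
force: [-0.9, -0.7, -1.4]
width: 0.0156
gripper_force: 45.0
```

```bash
python3 - <<'E'
from h import *
plan(.4867,.0073,.0276,1.465-np.pi,1)
E
```

```text
[[[-4.7, -1.9, 34.2, -0.006]]]
```

Emit:
servo_tool([
  [[0,0,6,0],[0,0,6,0],[0,0,6,0],[0,0,6,0],[0,0,3,0],[0,0,2,0],[0,0,0,0],[0,0,0,0],[0,0,0,0],[0,0,0,0]],
])

```text
t: 9.38
eef_pos: [0.4865, 0.0065, 0.0339]
ee_rot: [-3.141, 0.0, -1.68]
force: [0.7, -0.3, -2.0]
width: 0.0157
gripper_force: 45.0
```

```bash
python3 - <<'E'
from h import *
s=telemetry.get_state();print(s["t"],s["eef_pos"],s["ee_rot"],s["force"])
plan(.4867,.0073,.0276,1.465-np.pi,1)
im=eyes.grab_frame("side");P=proj("side",[[.497,.105,.01]])[0];print(P)
u,v=int(P[0]),int(P[1]); save(cv2.resize(im[v-55:v+55,u-70:u+75],None,fx=5,fy=5,interpolation=2),"s1.png")
E
```

```text
9.3833 [0.48645355 0.0065195  0.03388092] [-3.14100995e+00  2.93336080e-04 -1.67957741e+00] [ 0.74699673 -0.33838671 -2.01374466]
[[[-0.8, -0.2, 6.3, -0.003]]]
[319.11404223 212.51869011]
```

View pics/s1.png

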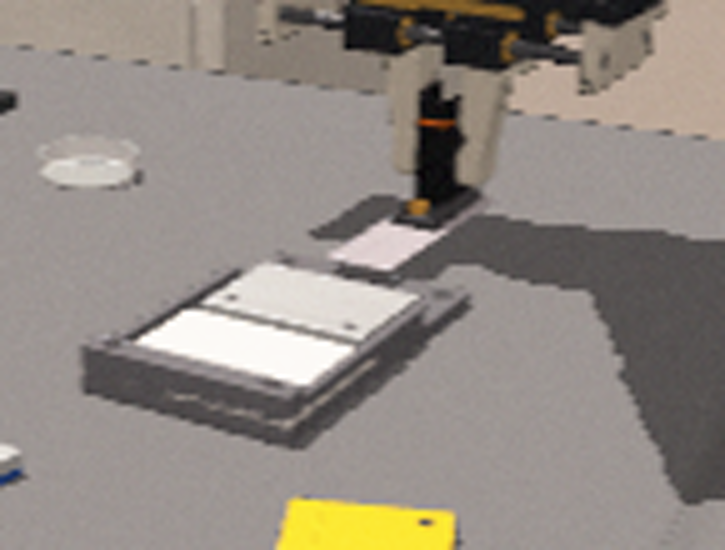

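The side view shows the blade pointing square at the carrier. The tip corners are at crop (330,262) and (390,272), just short of the ledge, with nothing in contact.

Emit:
servo_tool([
  [[0,0,2,-0.002],[0,0,2,0],[0,0,1.5,0],[0,0,0.8,0],[0,0,0,0],[0,0,0,0],[0,0,0,0],[0,0,0,0],[0,0,0,0],[0,0,0,0]],
])

```text
t: 10.27
eef_pos: [0.4863, 0.0064, 0.0273]
ee_rot: [-3.141, 0.0, -1.678]
force: [0.7, -0.3, -1.2]
width: 0.0154
gripper_force: 45.0
```

```bash
python3 - <<'E'
from h import *
s=telemetry.get_state();print(s["t"],s["eef_pos"],s["ee_rot"],s["force"])
print("tip from s1",(onz("side",(315,209.4),.0173)+onz("side",(327,211.4),.0173))/2,"pred",.497,.1025)
# carrier ledge corners in s1: (262,263),(418,295)
print("ledge from s1",[onz("side",(249+a/5,157+b/5),.016).round(4) for a,b in[(262,263),(418,295)]])
E
```

```text
10.2667 [0.48625242 0.00635482 0.02732741] [-3.14146261e+00  6.72162184e-05 -1.67772631e+00] [ 0.6872294  -0.28230105 -1.2268107 ]
tip from s1 [0.49161694 0.10792563 0.0173    ] pred 0.497 0.1025
ledge from s1 [array([0.5358, 0.1208, 0.016 ]), array([0.4567, 0.1262, 0.016 ])]
```

Emit:
servo_tool([
  [[-2,0,0,0],[-2,0,0,0],[-2,0,-0.1,0],[-2,0,-0.1,0],[-2,0,0,0],[-2,0,0,0],[-2,0,0,0],[-1.5,0,0,0],[-1,0,0,0],[0,0,0,0]],
])

```text
t: 11.1
eef_pos: [0.488, 0.0229, 0.0275]
ee_rot: [-3.142, 0.0, -1.678]
force: [0.8, 0.2, -1.0]
width: 0.0157
gripper_force: 45.0
```

Emit:
servo_tool([
  [[-1,0,0,0],[-1,0,0,0],[-1,0,0,0],[-1,0,0,0],[-1,0,0,0],[-1,0,0,0],[0,0,0,0],[0,0,0,0],[0,0,0,0],[0,0,0,0]],
])

```text
t: 11.93
eef_pos: [0.4886, 0.0287, 0.0275]
ee_rot: [3.142, -0.0, -1.678]
force: [0.0, 0.2, -1.2]
width: 0.0157
gripper_force: 45.0
```

```bash
python3 - <<'E'
from h import *
s=telemetry.get_state();print(s["t"],s["eef_pos"],s["ee_rot"],s["force"],s["moment"])
im=eyes.grab_frame("side");u,v=319,212
a=cv2.resize(im[v-35:v+40,u-60:u+50],None,fx=5,fy=5,interpolation=2)
save(a,"s2.png")
E
```

```text
11.9333 [0.48858192 0.02868193 0.02745867] [ 3.14156592e+00 -1.13778848e-06 -1.67782608e+00] [ 0.02811626  0.21821982 -1.156331  ] [-0.0320774   0.11080672  0.01463173]
```

View pics/s2.png

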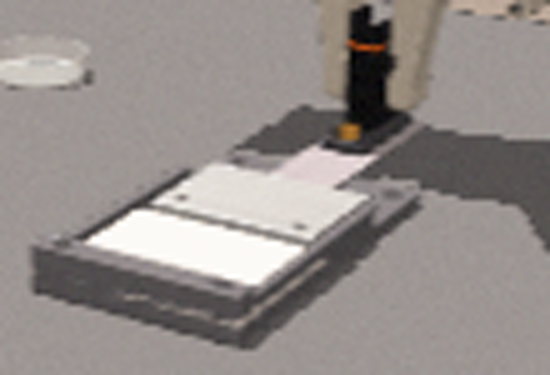

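```bash
python3 - <<'E'
import numpy as np
def tip(th,a=54.):
    t=np.radians(th)
    if th<=90:
        xp=-5*np.tan(t) if th<51.3 else -8*np.sin(t)
        xp=min(-1.7,xp); return np.array([xp-a*np.cos(t)+4*np.sin(t),8+a*np.sin(t)+4*np.cos(t)])
    return np.array([5*np.cos(t)-a*np.cos(t)-4*np.sin(t),8+a*np.sin(t)-4*np.cos(t)])
A=[np.array([-55.4,10.9])]+[tip(x) for x in np.r_[0:51:2.5,52.5:112:2.5]]
for k in range(1,len(A)):
    d=A[k]-A[k-1]; print((np.r_[0:51:2.5,52.5:112:2.5])[k-1],A[k].round(1),[round(-d[0],1),0,round(-d[1],1),0])
E
```

```text
0.0 [-55.7  12. ] [np.float64(0.3), 0, np.float64(-1.1), 0]
2.5 [-55.5  14.4] [np.float64(-0.2), 0, np.float64(-2.4), 0]
5.0 [-55.1  16.7] [np.float64(-0.3), 0, np.float64(-2.3), 0]
7.5 [-54.7  19. ] [np.float64(-0.4), 0, np.float64(-2.3), 0]
10.0 [-54.2  21.3] [np.float64(-0.5), 0, np.float64(-2.3), 0]
12.5 [-53.6  23.6] [np.float64(-0.6), 0, np.float64(-2.3), 0]
15.0 [-52.8  25.8] [np.float64(-0.7), 0, np.float64(-2.2), 0]
17.5 [-52.   28.1] [np.float64(-0.8), 0, np.float64(-2.2), 0]
20.0 [-51.2  30.2] [np.float64(-0.8), 0, np.float64(-2.2), 0]
22.5 [-50.4  32.4] [np.float64(-0.8), 0, np.float64(-2.1), 0]
25.0 [-49.6  34.4] [np.float64(-0.8), 0, np.float64(-2.1), 0]
27.5 [-48.7  36.5] [np.float64(-0.9), 0, np.float64(-2.0), 0]
30.0 [-47.7  38.5] [np.float64(-1.0), 0, np.float64(-2.0), 0]
32.5 [-46.6  40.4] [np.float64(-1.1), 0, np.float64(-1.9), 0]
35.0 [-45.4  42.2] [np.float64(-1.1), 0, np.float64(-1.9), 0]
37.5 [-44.2  44. ] [np.float64(-1.2), 0, np.float64(-1.8), 0]
40.0 [-43.   45.8] [np.float64(-1.3), 0, np.float64(-1.7), 0]
42.5 [-41.7  47.4] [np.float64(-1.3), 0, np.float64
[... 957 characters left out ...]
1] [np.float64(-2.3), 0, np.float64(-0.2), 0]
85.0 [-8.7 62.1] [np.float64(-2.3), 0, np.float64(-0.1), 0]
87.5 [-6.4 62.1] [np.float64(-2.3), 0, np.float64(0.0), 0]
90.0 [-4. 62.] [np.float64(-2.4), 0, np.float64(0.1), 0]
92.5 [-1.9 62.1] [np.float64(-2.1), 0, np.float64(-0.1), 0]
95.0 [ 0.3 62.1] [np.float64(-2.1), 0, np.float64(-0.0), 0]
97.5 [ 2.4 62.1] [np.float64(-2.1), 0, np.float64(0.1), 0]
100.0 [ 4.6 61.9] [np.float64(-2.1), 0, np.float64(0.2), 0]
102.5 [ 6.7 61.6] [np.float64(-2.1), 0, np.float64(0.3), 0]
105.0 [ 8.8 61.2] [np.float64(-2.1), 0, np.float64(0.4), 0]
107.5 [10.9 60.7] [np.float64(-2.1), 0, np.float64(0.5), 0]
110.0 [13.  60.1] [np.float64(-2.1), 0, np.float64(0.6), 0]
```

Emit:
servo_tool([
  [[-1,0,0,0],[-1,0,0,0],[0,0,-0.5,0],[0,0,-0.5,0],[0,0,-0.5,0],[0,0,-1,0],[0,0,-1,0],[0,0,-1,0],[0,0,0,0],[0,0,0,0]],
])

```text
t: 12.82
eef_pos: [0.4888, 0.0307, 0.032]
ee_rot: [-3.142, 0.0, -1.678]
force: [-0.0, 0.0, -2.3]
width: 0.0154
gripper_force: 45.0
```

Emit:
servo_tool([
  [[-0.2,0,-1.3,0],[-0.4,0,-2.3,0],[-0.5,0,-2.3,0],[-0.6,0,-2.3,0],[-0.7,0,-2.2,0],[-0.8,0,-2.2,0],[-0.8,0,-2.2,0],[-0.8,0,-2.1,0],[-0.8,0,-2.1,0],[-0.9,0,-2,0]],
])

```text
t: 13.65
eef_pos: [0.4896, 0.0373, 0.0532]
ee_rot: [-3.141, 0.0, -1.678]
force: [-0.1, 0.1, -2.2]
width: 0.0161
gripper_force: 45.0
```

```bash
python3 - <<'E'
from h import *
s=telemetry.get_state();print(s["t"],s["eef_pos"],s["ee_rot"],s["force"],s["moment"])
im=eyes.grab_frame("side");u,v=319,207
save(cv2.resize(im[v-45:v+40,u-60:u+50],None,fx=5,fy=5,interpolation=2),"s3.png")
E
```

```text
13.65 [0.48957926 0.03729364 0.05320303] [-3.14148084e+00  1.00193115e-04 -1.67779213e+00] [-0.11524639  0.14530659 -2.15269618] [-0.03823224  0.06483735 -0.07329747]
```

View pics/s3.png

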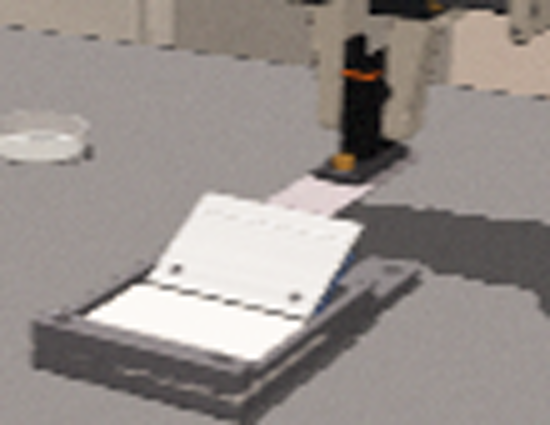

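The carrier is tilted about 27° and rests on the blade, its far edge at the step. The forces are low, so I'll continue.

Emit:
servo_tool([
  [[-1,0,-2,0],[-1.1,0,-1.9,0],[-1.1,0,-1.9,0],[-1.2,0,-1.8,0],[-1.3,0,-1.7,0],[-1.3,0,-1.7,0],[-1.3,0,-1.6,0],[-1.4,0,-1.5,0],[-1.4,0,-1.4,0],[-1.6,0,-1.3,0]],
])

```text
t: 14.53
eef_pos: [0.4909, 0.05, 0.0699]
ee_rot: [-3.142, 0.0, -1.678]
force: [-0.1, -0.9, -1.6]
width: 0.0155
gripper_force: 45.0
```

```bash
python3 - <<'E'
from h import *
s=telemetry.get_state();print(s["t"],s["eef_pos"],s["ee_rot"],s["force"],s["moment"])
im=eyes.grab_frame("side");u,v=319,207
save(cv2.resize(im[v-45:v+40,u-60:u+50],None,fx=5,fy=5,interpolation=2),"s4.png")
E
```

```text
14.5333 [0.4909028  0.04995441 0.06992192] [-3.14154080e+00  4.61633293e-05 -1.67777960e+00] [-0.12277502 -0.87919404 -1.60057617] [-0.17742726  0.10890991 -0.00181548]
```

View pics/s4.png

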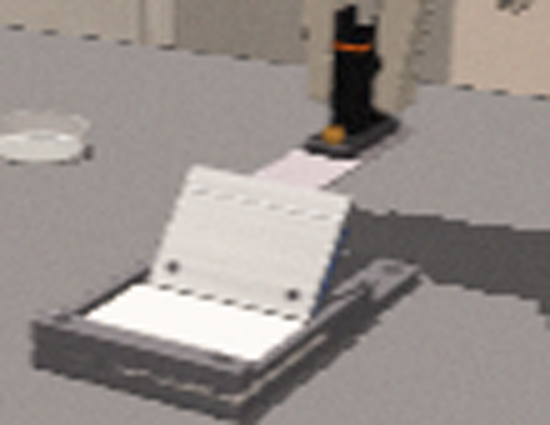

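The carrier is tilted about 50°, still square and resting on the blade.

Emit:
servo_tool([
  [[-1.8,0,-1.3,0],[-1.9,0,-1.2,0],[-1.9,0,-1.1,0],[-2,0,-1,0],[-2,0,-0.9,0],[-2.1,0,-0.8,0],[-2.1,0,-0.7,0],[-2.2,0,-0.6,0],[-2.2,0,-0.5,0],[-2.2,0,-0.4,0]],
])

```text
t: 15.42
eef_pos: [0.4931, 0.0703, 0.0783]
ee_rot: [-3.141, 0.0, -1.678]
force: [-0.8, -0.4, -1.5]
width: 0.0156
gripper_force: 45.0
```

Emit:
servo_tool([
  [[-2.3,0,-0.3,0],[-2.3,0,-0.2,0],[-2.3,0,-0.1,0],[-2.3,0,0,0],[-2.4,0,0,0],[-2.1,0,0,0],[-2.1,0,0,0],[-2.1,0,0,0],[-2.1,0,0.2,0],[-2.1,0,0.3,0]],
])

```text
t: 16.25
eef_pos: [0.4959, 0.0926, 0.0789]
ee_rot: [-3.141, 0.001, -1.678]
force: [-1.7, 0.1, 5.3]
width: 0.0158
gripper_force: 45.0
```

```bash
python3 - <<'E'
from h import *
s=telemetry.get_state();print(s["t"],s["eef_pos"],s["ee_rot"],s["force"],s["moment"])
for n in("side","top"):
    im=eyes.grab_frame(n);save(im,n+"5.png")
    for d in recognise(n,"carrier"): print(n,np.round(d["position"],3),d["conf"])
E
```

```text
16.25 [0.49593713 0.0925676  0.07887224] [-3.14051645e+00  7.44027674e-04 -1.67750873e+00] [-1.74323965  0.10884329  5.32499677] [0.86154165 0.70977173 0.20352962]
side [0.397 0.358 0.013] 0.98
side [0.588 0.382 0.01 ] 0.79
side [0.502 0.187 0.043] 0.59
top [0.419 0.365 0.007] 0.7
top [0.597 0.373 0.012] 0.61
top [0.532 0.187 0.063] 0.42
```

Emit:
servo_tool([
  [[0,0,-1,0],[0,0,-1,0],[0,0,-0.5,0],[0,0,0,0],[0,0,0,0],[0,0,0,0],[0,0,0,0],[0,0,0,0],[0,0,0,0],[0,0,0,0]],
])

```text
t: 17.28
eef_pos: [0.4954, 0.092, 0.0808]
ee_rot: [3.142, -0.0, -1.678]
force: [-0.1, -0.7, -1.4]
width: 0.0157
gripper_force: 45.0
```

```bash
python3 - <<'E'
from h import *
s=telemetry.get_state();print(s["t"],s["eef_pos"],s["ee_rot"],s["force"],s["moment"])
im=eyes.grab_frame("side")[142:247,244:374];im2=eyes.grab_frame("top")[205:285,260:400]
a=cv2.resize(im,None,fx=4,fy=4,interpolation=2);b=cv2.resize(im2,(280,160),interpolation=2)
c=np.zeros((420,800,3),np.uint8);c[:,:520]=a;c[:160,520:]=b;save(c,"s5.png")
E
```

```text
17.2833 [0.49538613 0.09203679 0.08083116] [ 3.14154705e+00 -2.73942061e-05 -1.67781761e+00] [-0.08613783 -0.70053901 -1.40207765] [0.01576544 0.11260358 0.05057194]
```

View pics/s5.png

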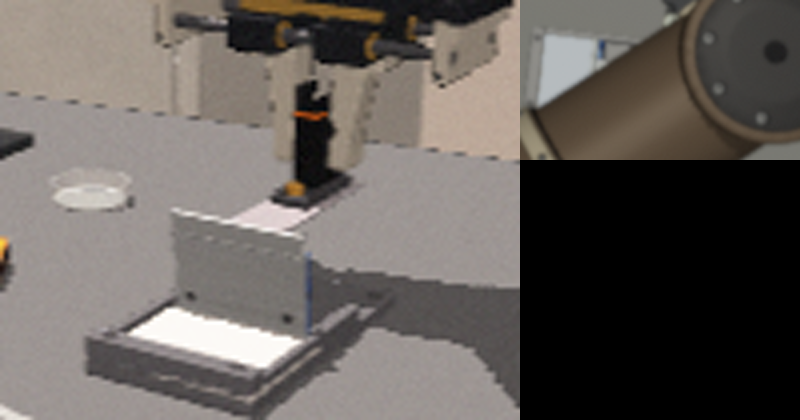

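The carrier is standing at or just past upright and square, and the load has come off the blade. I'll push forward level.

Emit:
servo_tool([
  [[-1.5,0,0,0],[-1.5,0,0,0],[-1.5,0,0,0],[-1.5,0,0,0],[-1.5,0,0,0],[0,0,0,0],[0,0,0,0],[0,0,0,0],[0,0,0,0],[0,0,0,0]],
])

```text
t: 18.22
eef_pos: [0.4962, 0.0994, 0.0808]
ee_rot: [3.142, -0.0, -1.678]
force: [-0.3, 0.4, -2.0]
width: 0.0157
gripper_force: 45.0
```

```bash
python3 - <<'E'
from h import *
s=telemetry.get_state();print(s["t"],s["eef_pos"],s["force"],s["moment"])
im=eyes.grab_frame("side");save(im,"side6.png")
for d in recognise("side","carrier"): print(np.round(d["position"],3),d["conf"])
hsv=cv2.cvtColor(im[142:247,244:374],cv2.COLOR_RGB2HSV); m=(hsv[...,0]>100)&(hsv[...,0]<130)&(hsv[...,1]>110);print("blue px",m.sum(),np.argwhere(m).mean(0) if m.any() else 0)
E
```

```text
18.2167 [0.496178   0.09944501 0.0808466 ] [-0.31746306  0.39124444 -2.02116433] [0.01846887 0.08235631 0.00442084]
[0.499 0.219 0.02 ] 0.97
[0.588 0.381 0.013] 0.64
blue px 235 [81.87659574 53.45957447]
```

The carrier has fallen over blue face up at about (0.499, 0.219). I'll back off, lower the blade to 15 mm, and push.

Emit:
servo_tool([
  [[5,0,0,0],[5,0,0,0],[6,0,0,0],[6,0,0,0],[6,0,0,0],[6,0,0,0],[6,0,0,0],[0,0,3,0],[0,0,5,0],[0,0,5,0]],
])

```text
t: 19.15
eef_pos: [0.4921, 0.0597, 0.0675]
ee_rot: [-3.141, 0.0, -1.678]
force: [0.1, -0.6, -1.8]
width: 0.0159
gripper_force: 45.0
```

Emit:
servo_tool([
  [[0,0,6,0],[0,0,6,0],[0,0,6,0],[0,0,6,0],[0,0,5,0],[0,0,3,0],[0,0,2,0],[0,0,0,0],[0,0,0,0],[0,0,0,0]],
])

```text
t: 19.98
eef_pos: [0.4922, 0.0598, 0.0341]
ee_rot: [-3.141, 0.0, -1.678]
force: [0.1, -0.2, -1.8]
width: 0.0161
gripper_force: 45.0
```

```bash
python3 - <<'E'
from h import *
s=telemetry.get_state();print(s["t"],s["eef_pos"],s["ee_rot"],s["force"],s["moment"])
im=eyes.grab_frame("side");c=np.zeros((500,800,3),np.uint8)
im2=eyes.grab_frame("top")
c[:400,:480]=cv2.resize(im[170:270,254:374],None,fx=4,fy=4,interpolation=2);c[:320,480:]=cv2.resize(im2[205:285,260:340],None,fx=4,fy=4,interpolation=2);save(c,"s7.png")
save(im,"side7.png")
for n in("side","top"):
  for d in recognise(n,"carrier"): print(n,np.round(d["position"],3),d["conf"])
E
```

```text
19.9833 [0.49218369 0.05982212 0.03412904] [-3.14113745e+00  2.57278847e-04 -1.67777848e+00] [ 0.13383588 -0.15766738 -1.79587375] [-0.03213219  0.11567136 -0.02914754]
side [0.589 0.381 0.013] 0.85
side [0.497 0.218 0.02 ] 0.71
side [0.398 0.359 0.011] 0.65
top [0.509 0.224 0.022] 0.89
top [0.414 0.358 0.005] 0.8
top [0.528 0.175 0.009] 0.3
```

View pics/s7.png

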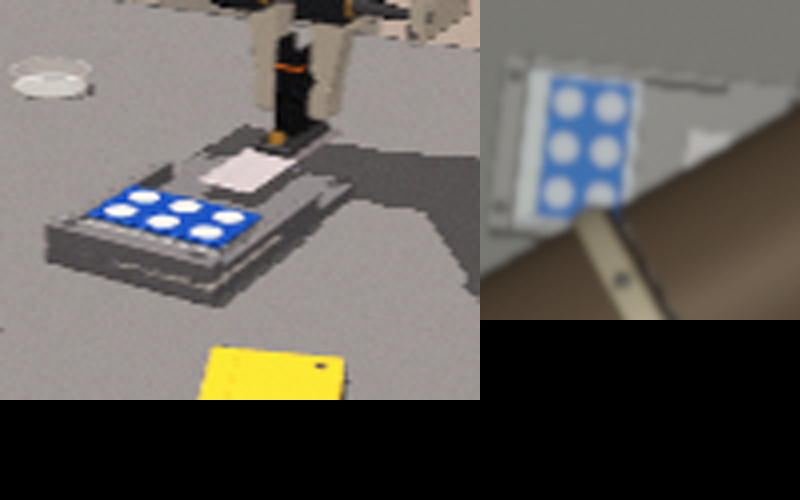

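The carrier lies blue face up with its ledge towards the back stop, and the blade is clear behind it at the right height.

Emit:
servo_tool([
  [[-3,0,0,0],[-3,0,0,0],[-3,0,0,0],[-3,0,0,0],[-3,0,0,0],[-2,0,0,0],[-2,0,0,0],[-1,0,0,0],[0,0,0,0],[0,0,0,0]],
])

```text
t: 21.02
eef_pos: [0.494, 0.0796, 0.0338]
ee_rot: [3.141, -0.0, -1.678]
force: [0.7, -0.0, -1.4]
width: 0.0157
gripper_force: 45.0
```

```bash
cat > edge.py <<'E'
from h import *
s=telemetry.get_state();print(s["t"],s["eef_pos"],s["force"])
im=eyes.grab_frame("top")
hsv=cv2.cvtColor(im,cv2.COLOR_RGB2HSV); m=((hsv[...,0]>100)&(hsv[...,0]<125)&(hsv[...,1]>100)).astype(np.uint8); m[:, :262]=0;m[:,340:]=0;m[:205]=0;m[285:]=0
P=np.array([onz("top",(u,v),.021) for v,u in np.argwhere(m)]);u=np.array([.1076,.9942]);sv=P[:,:2]@u
print("blue extent along u (x block):",(np.percentile(sv,[1,99])-.2352).round(4),m.sum())
E
python3 edge.py
```

```text
21.0167 [0.49403316 0.07964512 0.03380216] [ 0.68684036 -0.02968284 -1.4223352 ]
blue extent along u (x block): [0.0074 0.0512] 282
```

Emit:
servo_tool([
  [[-1,0,0,0],[-1,0,0,0],[-1,0,0,0],[-1,0,0,0],[-1,0,0,0],[-1,0,0,0],[-1,0,0,0],[0,0,0,0],[0,0,0,0],[0,0,0,0]],
])

```text
t: 21.9
eef_pos: [0.4948, 0.0866, 0.0338]
ee_rot: [3.142, -0.0, -1.678]
force: [0.5, 0.6, -2.2]
width: 0.0159
gripper_force: 45.0
```

Emit:
servo_tool([
  [[-0.5,0,0,0],[-0.5,0,0,0],[-0.5,0,0,0],[-0.5,0,0,0],[0,0,0,0],[0,0,0,0],[0,0,0,0],[0,0,0,0],[0,0,0,0],[0,0,0,0]],
])

```text
t: 22.73
eef_pos: [0.495, 0.0886, 0.0339]
ee_rot: [3.142, 0.0, -1.678]
force: [0.2, 0.3, -1.8]
width: 0.016
gripper_force: 45.0
```

```bash
python3 edge.py
```

```text
22.7333 [0.49502534 0.08857047 0.03386563] [ 0.20427432  0.26025998 -1.77038741]
blue extent along u (x block): [0.0078 0.0511] 239
```

Emit:
servo_tool([
  [[-0.5,0,0,0],[-0.5,0,0,0],[-0.5,0,0,0],[-0.5,0,0,0],[0,0,0,0],[0,0,0,0],[0,0,0,0],[0,0,0,0],[0,0,0,0],[0,0,0,0]],
])

```text
t: 23.62
eef_pos: [0.4952, 0.0905, 0.0339]
ee_rot: [3.142, 0.0, -1.678]
force: [0.5, 0.3, -2.5]
width: 0.0158
gripper_force: 45.0
```

```bash
python3 edge.py
```

```text
23.6167 [0.49523661 0.09053218 0.0338602 ] [ 0.45014739  0.25647345 -2.46662994]
blue extent along u (x block): [0.0078 0.0511] 229
```

Emit:
servo_tool([
  [[-0.5,0,0,0],[-0.5,0,0,0],[-0.5,0,0,0],[0,0,0,0],[0,0,0,0],[0,0,0,0],[0,0,0,0],[0,0,0,0],[0,0,0,0],[0,0,0,0]],
])

```text
t: 24.5
eef_pos: [0.4954, 0.092, 0.0339]
ee_rot: [3.142, 0.0, -1.678]
force: [0.2, -0.6, -1.5]
width: 0.0158
gripper_force: 45.0
```

```bash
python3 edge.py
```

```text
24.5 [0.49541814 0.09204751 0.03385443] [ 0.16835504 -0.60844201 -1.50413085]
blue extent along u (x block): [0.0076 0.0513] 227
```

Emit:
servo_tool([
  [[-0.5,0,0,0],[-0.5,0,0,0],[0,0,0,0],[0,0,0,0],[0,0,0,0],[0,0,0,0],[0,0,0,0],[0,0,0,0],[0,0,0,0],[0,0,0,0]],
])

```text
t: 25.38
eef_pos: [0.4955, 0.0931, 0.0339]
ee_rot: [-3.142, 0.0, -1.678]
force: [0.4, -0.2, -0.9]
width: 0.0158
gripper_force: 45.0
```

```bash
python3 edge.py
```

```text
25.3833 [0.49554764 0.09305426 0.03386327] [ 0.44816459 -0.1634494  -0.90969357]
blue extent along u (x block): [0.0078 0.0512] 221
```

Emit:
servo_tool([
  [[-0.5,0,0,0],[-0.5,0,0,0],[0,0,0,0],[0,0,0,0],[0,0,0,0],[0,0,0,0],[0,0,0,0],[0,0,0,0],[0,0,0,0],[0,0,0,0]],
])

```text
t: 26.27
eef_pos: [0.4956, 0.094, 0.0339]
ee_rot: [3.142, -0.0, -1.678]
force: [0.8, -0.8, -1.1]
width: 0.0157
gripper_force: 45.0
```

```bash
python3 edge.py
```

```text
26.2667 [0.49558955 0.0939769  0.03385855] [ 0.77214652 -0.78040444 -1.07313855]
blue extent along u (x block): [0.0093 0.0518] 221
```

Emit:
servo_tool([
  [[-0.5,0,0,0],[-0.5,0,0,0],[0,0,0,0],[0,0,0,0],[0,0,0,0],[0,0,0,0],[0,0,0,0],[0,0,0,0],[0,0,0,0],[0,0,0,0]],
])

```text
t: 27.15
eef_pos: [0.4954, 0.0942, 0.0338]
ee_rot: [3.141, -0.001, -1.678]
force: [1.3, -5.8, -0.0]
width: 0.0159
gripper_force: 45.0
```

```bash
python3 edge.py
```

```text
27.15 [0.49537307 0.09415906 0.03381221] [ 1.32338765 -5.82348011 -0.01448422]
blue extent along u (x block): [0.0093 0.052 ] 217
```

The 5.8 N reaction says the carrier is seated against the back stop. I'll retreat and set the lifter down.

Emit:
servo_tool([
  [[2,0,0,0],[8,0,0,0],[14,0,0,0],[18,0,0,0],[20,0,0,0],[20,0,0,0],[20,0,0,0],[20,0,0,0],[15,0,0,0],[8,0,0,0]],
])

```text
t: 28.03
eef_pos: [0.4793, -0.0513, 0.0338]
ee_rot: [3.141, 0.0, -1.679]
force: [-0.8, 0.8, -1.2]
width: 0.0157
gripper_force: 45.0
```

Emit:
servo_tool([
  [[0,0,0,0],[0,0,3,0],[0,0,3,0],[0,0,3,0],[0,0,2,0],[0,0,1,0],[0,0,1,0],[0,0,0,0],[0,0,0,0],[0,0,0,0]],
])

```text
t: 28.87
eef_pos: [0.4804, -0.049, 0.0209]
ee_rot: [-3.141, 0.0, -1.678]
force: [0.1, 0.3, -1.6]
width: 0.0156
gripper_force: 45.0
```

```bash
python3 edge.py
```

```text
28.8667 [ 0.48035925 -0.04904742  0.02092694] [ 0.11973787  0.30704575 -1.59710195]
blue extent along u (x block): [0.0088 0.0521] 318
```

Lower it the last 2 mm, then release.

Emit:
servo_tool([
  [[0,0,0.5,0],[0,0,0.5,0],[0,0,0.5,0],[0,0,0.5,0],[0,0,0,0],[0,0,0,0],[0,0,0,0],[0,0,0,0],[0,0,0,0],[0,0,0,0]],
])

```text
t: 29.75
eef_pos: [0.4803, -0.0491, 0.0189]
ee_rot: [-3.142, -0.0, -1.678]
force: [0.9, 0.2, -1.3]
width: 0.0155
gripper_force: 45.0
```

Emit:
servo_tool([
  [[0,0,0,0],[0,0,0,0],[0,0,0,0],[0,0,0,0],[0,0,0,0],[0,0,0,0],[0,0,0,0],[0,0,0,0],[0,0,0,0],[0,0,0,0]],
], claw=-1)

```text
t: 30.58
eef_pos: [0.4802, -0.0492, 0.0189]
ee_rot: [3.142, -0.0, -1.678]
force: [0.3, 0.4, 0.9]
width: 0.0767
gripper_force: 0.0
```

Emit:
servo_tool([
  [[0,0,0,0],[0,0,0,0],[0,0,-5,0],[0,0,-10,0],[0,0,-15,0],[0,0,-20,0],[0,0,-20,0],[0,0,-20,0],[0,0,-15,0],[0,0,-10,0]],
])

```text
t: 31.42
eef_pos: [0.4809, -0.049, 0.136]
ee_rot: [-3.139, 0.001, -1.678]
force: [0.1, -0.2, -1.2]
width: 0.0875
gripper_force: 0.0
```

```bash
python3 - <<'E'
from h import *
s=telemetry.get_state();print(s["t"],s["eef_pos"],s["width"])
c=np.zeros((500,800,3),np.uint8)
im=eyes.grab_frame("side");im2=eyes.grab_frame("top")
c[:400,:480]=cv2.resize(im[160:260,264:384],None,fx=4,fy=4,interpolation=2);c[:320,480:]=cv2.resize(im2[205:285,260:340],None,fx=4,fy=4,interpolation=2);save(c,"s8.png")
E
python3 edge.py
```

```text
31.4167 [ 0.48090431 -0.04903652  0.13601112] 0.08746808344733449
31.5167 [ 0.4812704  -0.048917    0.13566422] [1.18927984 0.6552842  0.15232299]
blue extent along u (x block): [0.0088 0.0521] 318
```

View pics/s8.png

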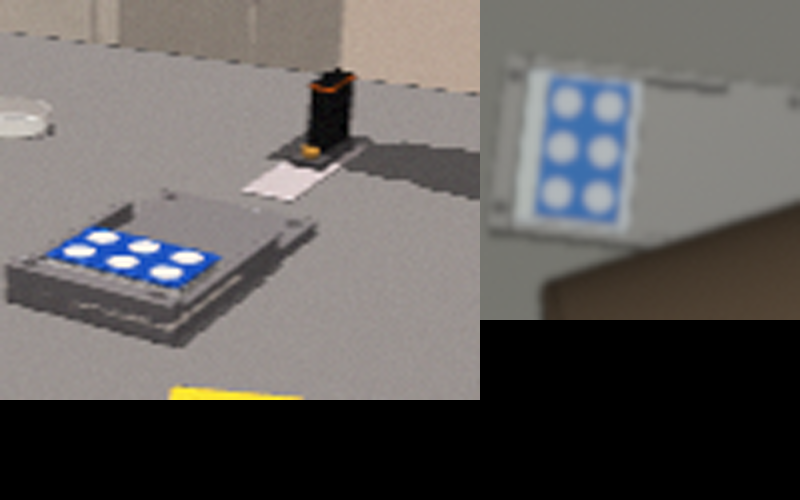

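```bash
python3 - <<'E'
from h import *
im=eyes.grab_frame("top");hsv=cv2.cvtColor(im,cv2.COLOR_RGB2HSV).astype(float)[205:285,262:305]
im=im[205:285,262:305].astype(float)
b=im[...,2]-im[...,0]  # blueness
L=[]
for v in range(15,52):
    r=b[v]; k=np.where(r>0.5*r.max())[0]
    if r.max()>40 and len(k)>8: L.append((v,k[0],k[-1]))
L=np.array(L)
for j in(1,2):
    P=np.array([onz("top",(262+a[j],205+a[0]),.021) for a in L]); print(len(L),"normal yaw",np.pi/2+np.arctan(np.polyfit(P[:,0],P[:,1],1)[0]))
E
```

```text
20 normal yaw 1.48067341556707
20 normal yaw 1.589660365461333
```

The left blue edge gives 1.48 rad and the white spot columns, at slopes of 0.107 and 0.116, give about 1.46 rad. The block is at 1.46 rad, so the carrier is square. The right edge read 1.59, which I put down to the spots upsetting that fit.

```bash
python3 -c "
from station import ticket
print(ticket.job_done())"
```

```text
the job is handed in; nothing more can be done
None
```

The job is handed in: the carrier lies blue face up against the back stop and, by my measurements, square to it, and the lifter lies flat on the bench clear of the block; the pass or fail result was not shown.

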